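# Hold a slide mailer in the label reader's corner

## Robot

A 6-joint arm with a two-finger parallel gripper is mounted at the origin on a cart in front of the work surface, level with it; the furniture and walls round the work are solid. World frame = base frame: x ahead of the robot, y to its left, z up, the work surface at z = 0. Lengths are in m, angles in rad, forces in N, time in s.
With the tool pointing down it reaches from about 0.4 to 0.825 m from the base axis. Payload 7 kg.
Tool frame: the origin (TCP) lies midway between the tips of the shut fingers; the grasp point (between the pads) lies 19 mm behind it; z points along the fingers, y is the line along which they close (so a half turn about z gives the same grasp; the last joint's range is limited). The gripper opens to 88 mm and grips with 3 to 60 N. Pads are 19 mm wide; open, the fingers measure 130 mm over their backs; the gripper's body (78 mm by 193 mm) begins 47 mm behind the grasp point.
Start: joints at [-0.86, 0.359, 0.012, 0, -1.224, -0.288], TCP at [0.277, -0.616, 0.227] pointing down, gripper open.
Joint ranges: [-3.07, 3.07], [-1.43, 2.12], [-1.02, 1.25], [-3.03, 1.67], [-3.05, -0], [-3.03, 3.03]. Speed limits (rad/s): [2.39, 2.39, 3.01, 3.14, 3.14, 3.14].

## Interface

Orientations are given as [roll, pitch, yaw] about the fixed x, y, z axes, in that order (R = Rz(yaw) Ry(pitch) Rx(roll)).
In Python, from station import get_state, grab_frame, calibration, job_done, boxes_of, regions_of, spot_point gives the robot as it stands. The module is installed in compiled form; this text tells all that it offers.
- The arm moves only by the tool arm_command, never from a script. Its argument "commands" is a list of rows, each an object of numbers: "tx", "ty", "tz": the shift along the tool's x, y, z each as a share of 25 cm, from -1 to 1; "twist": the turn about the tool's z as a share of 180 degrees, from -1 to 1. A call has exactly 8 rows; each row is the pose to reach, as a shift and turn from the pose commanded when the call began, along the tool's axes at that moment, turning the shorter way round; what a row does not reach only later rows make up. A row lasts 1/12 s, in which the tool goes at most 41.7 mm and 7.16 degrees, less where a joint would pass 70% of its speed; a pose out of reach is approached as far as the arm can. A call with a number of a shift or a turn outside -1 to 1 is refused whole. A call with a gripper value outside its range is refused whole. "claw" is the opening, from 0 (shut) to 1 (fully open), set as the call begins (left out, the last holds). The fingers move at their own pace and stop on an object; "grip_force" is the grip in N (left out, the last holds). Time passes only in rows, so rows that repeat a pose let the fingers close, or fill a call up. It gives the time, the measured TCP pose, the force, the opening and the grip force at its end, in the units of the state.
- get_state(): the state, without advancing time (a new reading comes with each control period).
- grab_frame(name): name is "scene" or "side" or "wrist"; returns the picture (480x640x3 uint8, red, green, blue); there is no depth.
- calibration(name): a dict with "camera_matrix" (3x3 intrinsics, pixels), "k1" (the pictures are not rectified: a ray, as slopes to the right and down, at radius r is drawn at 1 + k1 r^2 times it, then the intrinsics apply), "extrinsics" (4x4, takes a point from camera to world coordinates). Camera axes: x right, y down, z forward; pixel columns grow to the right and rows downward; lengths in m; the calibration is good to about 2 mm. A picture is of the moment at which its call begins: read the wrist's pose just before it. calibration takes no time and is no camera call; for the wrist camera it gives the pose at the moment of the call.
- job_done(): hands the job in; it is judged then, once.
Trained networks look in the newest picture that a camera, given by its name, has taken for a name from the list of things; names that differ only in an ending like _2 or _b are one class to them, and where a whole thing is asked for, a point or a joint stands for the part that bears it (a point fixed in the world has none). Each returns a list of dicts, best first, with "score" (0 to 1); they miss things now and then, are a little off and sometimes report something else, mostly with a low value. They report only what shows in the picture. A call takes as long as a camera call. They do not tell look-alikes from the thing itself.
- boxes_of(query, camera): "rect" ([left, top, right, bottom] in pixels, round what is visible of it).
- regions_of(query, camera): "region" (480x640 bool, what is visible of it) and "rect" ([left, top, right, bottom] in pixels, round what is visible of it).
- spot_point(query, camera): "uv" ([column, row] in pixels: a listed point, or the origin of a listed thing).
The state is a dict: "t": time; "q": joint angles; "qd": joint speeds; "joint_efforts": joint torques, N m; "eef_pos": TCP position; "ee_rot": TCP orientation; "force": force on the tool from outside, world axes, zero at the start; "moment": the same for the moment, N m; "width": finger opening in m; "gripper_force": force on a finger pad.
Only numpy, scipy, OpenCV 4.12 (cv2) and the standard library are available. Lean on these libraries where they do the work, as an engineer would, in place of code of your own. Each camera call takes 0.05 s, during which the arm holds its last target. There are 200 camera calls.

## Task

Start the label reader by pressing its keys one at a time, blue, then yellow, then green, before you touch the green slide mailer. Then take the mailer to the white plate and press it home into the corner, flat on the plate with its long side flush against the long stop and one end against the short stop. Finish while still holding it there with the gripper, firmly pressed against both stops at once, and leave the other things on the bench where they stand.

Things in the scene. Friction and masses are not known exactly. Their poses are not given: they have to be found in the camera images.
- reader_plate: white plate of the label reader, fixed to the bench: 130 mm (its x) by 160 mm (its y), its flat upper face 10 mm above the bench. Origin: centre of its underside, on the bench; z up. Two low aluminium stops stand on it at right angles and meet at its +x +y corner; both rise 13 mm above the upper face (to 23 mm above the bench). A dark flat window is let into the face beside the corner. The face and both stops are rigid and polished (friction about 0.2).
- long_stop: aluminium bar along the plate's y, 14 mm thick, 113 mm long and 13 mm high, fixed on the plate; its working face looks to the plate's -x and lies at plate x = +30 mm, running from plate y = -54 mm to +45 mm. Origin: centre of the bar's underside (10 mm above the bench), axes as the plate's
- short_stop: aluminium bar along the plate's x, 14 mm thick, 46 mm long and 13 mm high, fixed on the plate; its working face looks to the plate's -y and lies at plate y = +45 mm, running from plate x = -17 mm to +29 mm. Origin: centre of the bar's underside (10 mm above the bench), axes as the plate's
- corner (a point): the inner corner where the working faces of the two stops meet, on the plate's upper face (plate x = +30 mm, y = +45 mm, z = 10 mm); axes as the plate's. A mailer that is home has its centre 15 mm from the long stop's face and 42.5 mm from the short stop's face
- slide_mailer: green slide mailer (closed rigid box with a white label on top), 30 mm (its x) by 85 mm (its y) by 34 mm high, 35 to 80 g, lying loose on the bench. Origin: centre of its underside; y along its length, z up. Pinch it across its 30 mm width; held by its upper half the fingers clear the stops
- key_strip: grey strip fixed to the bench, 70 mm (its x) by 170 mm (its y), 20 mm high, carrying three push buttons in a row along its y, 50 mm apart, in an order of colours that changes from run to run. Origin: centre of its underside. A black cabinet 138 mm high stands on the bench some 50 mm behind it; lift clear of that before turning the gripper
- key_blue (a joint): the blue key on the grey strip; a spring button 28 mm across that moves straight down 6 mm; fully down takes 4.5 N. Its round black housing is 44 mm across and rises to 32 mm above the bench, the key's top to 42 mm when up. Joint value: 0 up, 0.006 m fully down.
- key_blue_top (a point): centre of the blue key's upper face, where to press straight down; moves with the key
- key_yellow (a joint): the yellow key on the grey strip; a spring button 28 mm across that moves straight down 6 mm; fully down takes 4.5 N. Its round black housing is 44 mm across and rises to 32 mm above the bench, the key's top to 42 mm when up. Joint value: 0 up, 0.006 m fully down.
- key_yellow_top (a point): centre of the yellow key's upper face, where to press straight down; moves with the key
- key_green (a joint): the green key on the grey strip; a spring button 28 mm across that moves straight down 6 mm; fully down takes 4.5 N. Its round black housing is 44 mm across and rises to 32 mm above the bench, the key's top to 42 mm when up. Joint value: 0 up, 0.006 m fully down.
- key_green_top (a point): centre of the green key's upper face, where to press straight down; moves with the key
- blue_box: blue sample box, 68 x 68 x 50 mm, a bystander; origin at the centre of its underside, as for all bystanders
- white_case: flat white case with a green band, 55 x 85 x 18 mm, a bystander
- blue_tube: standing tube with a blue cap, 34 mm across, 117 mm high, a bystander
- amber_bottle: orange bottle with a red cap, 36 mm across, 75 mm high, a bystander
- buffer_bottle: white bottle with a white cap and green band, 44 mm across, 90 mm high, a bystander
- tips: beige box of pipette tips with a clear lid, 66 x 118 x 74 mm, a bystander
There are look-alikes about, which are no part of the job. What is shaped like the slide_mailer but pink or purple is not meant.

How it is judged:
On the way, in this order (a step that is already met when the one before it is completed fails the run):
1. the blue key is pressed down, alone, while the slide mailer still lies untouched (value of joint key_blue above 0.004 m and value of joint each of key_yellow, key_green below 0.002 m and distance of slide_mailer from where it was at the start of the episode below 0.01 m), for 0.05 s.
2. the yellow key is pressed down, alone, while the slide mailer still lies untouched (value of joint key_yellow above 0.004 m and value of joint each of key_blue, key_green below 0.002 m and distance of slide_mailer from where it was at the start of the episode below 0.01 m), for 0.05 s.
3. the green key is pressed down, alone, while the slide mailer still lies untouched (value of joint key_green above 0.004 m and value of joint each of key_blue, key_yellow below 0.002 m and distance of slide_mailer from where it was at the start of the episode below 0.01 m), for 0.05 s.
At the end, for the whole second after the job is handed in: The mailer stands flat on the plate (within 4 mm, 0.08 rad) with its centre within 4 mm of home in the corner and its long side within 0.08 rad of the long stop; each stop feels more than 1 N from it at once, the fingers still press it (over 1 N) and it is at rest (contact force between slide_mailer and long_stop above 1 N and contact force between slide_mailer and short_stop above 1 N and contact force between the fingers and slide_mailer above 1 N and x of slide_mailer in the frame of reader_plate between 0.011 and 0.019 m and y of slide_mailer in the frame of reader_plate between -0.002 and 0.006 m and z of slide_mailer in the frame of reader_plate between 0.006 and 0.014 m and angle between the y axis of slide_mailer and the y axis of reader_plate, either way round below 0.08 rad and angle between slide_mailer's own z axis and vertical below 0.08 rad and linear speed of slide_mailer below 0.01 m/s); the arm keeps its last pose, push and grip.
It fails at once if two keys are down at once (value of joint each of key_blue, key_yellow above 0.003 m or value of joint each of key_blue, key_green above 0.003 m or value of joint each of key_yellow, key_green above 0.003 m).
It fails at once if a bystander is moved by more than 20 mm (distance of any of blue_box, white_case, blue_tube, amber_bottle, buffer_bottle, tips from where it was at the start of the episode above 0.02 m).
It also fails if it takes over 58 s, if anything falls off the work surface, if the arm or the gripper's body presses on something with over 40 N, if the wrist force passes 120 N, or if a joint passes its speed limit or range.

## Working session

There is one attempt and no reset: what is moved stays moved. The work goes in short steps, Python scripts to look and compute and a tool call to move; the robot and the scene stay as the last step left them, time stands still between calls to the robot, and variables do not carry over. Pictures are saved under pics/ and viewed, at most 10 in all, crops included, and the job is handed in when it is done.

Besides the shell and the picture viewer there is one more tool, called in YAML: its name, and indented under it one key for each argument. arm_command: Moves the arm, as the interface text tells. Shift numbers are shares of 25 cm and turn numbers shares of 180 degrees, none past 1 either way. Its arguments: {"type":"object","properties":{"commands":{"type":"array"},"claw":{"type":"number"},"grip_force":{"type":"number"}},"required":["commands"]}

```bash
mkdir -p pics
cat > h.py <<'E'
import numpy as np,cv2
from station import *
def ray(cal,uv):
    K=np.array(cal["camera_matrix"]);k=cal["k1"];E=np.array(cal["extrinsics"])
    d=cv2.undistortPoints(np.array([[uv]],float),K,np.array([k,0,0,0,0.]))[0,0]
    return E[:3,3],E[:3,:3]@np.array([d[0],d[1],1])
def at(cal,uv,z):
    o,d=ray(cal,uv);return o+d*(z-o[2])/d[2]
def proj(cal,P):
    E=np.linalg.inv(np.array(cal["extrinsics"]));P=np.atleast_2d(P)
    return cv2.projectPoints(P.astype(float),cv2.Rodrigues(E[:3,:3])[0],E[:3,3],np.array(cal["camera_matrix"]),np.array([cal["k1"],0,0,0,0.]))[0][:,0]
def tri(c1,u1,c2,u2):
    o1,d1=ray(c1,u1);o2,d2=ray(c2,u2)
    s=np.linalg.lstsq(np.c_[d1,-d2],o2-o1,rcond=None)[0]
    a,b=o1+d1*s[0],o2+d2*s[1];return (a+b)/2,np.linalg.norm(a-b)
def save(n,im): cv2.imwrite(f"pics/{n}.png",im[:,:,::-1])
E
python3 - <<'E'
from h import *
np.set_printoptions(precision=3,suppress=True)
s=get_state();print(s['t'],s['eef_pos'],s['ee_rot'],s['width'])
Z=dict(key_blue_top=.042,key_yellow_top=.042,key_green_top=.042,slide_mailer=0,reader_plate=0,corner=.01,long_stop=.01,short_stop=.01,key_strip=0)
for c in("scene","side"):
    im=grab_frame(c);save(c+"0",im);cal=calibration(c);print(c,np.array(cal['extrinsics'])[:3,3])
    for q,z in Z.items():
        for r in spot_point(q,c)[:3]: print(q,round(r['score'],2),np.round(r['uv'],1),at(cal,r['uv'],z))
E
```

```text
0.0 [ 0.277 -0.615  0.226] [ 3.14  -0.    -2.719] 0.08761699837895598
scene [0.122 0.88  0.757]
key_blue_top 0.62 [392.2 216. ] [ 0.451 -0.231  0.042]
key_yellow_top 0.39 [404.6 209.3] [ 0.431 -0.276  0.042]
key_green_top 0.6 [411.2 199.4] [ 0.43  -0.334  0.042]
key_green_top 0.18 [393.5 219.7] [ 0.442 -0.215  0.042]
slide_mailer 0.93 [350.5 273.2] [ 0.479 -0.012  0.   ]
slide_mailer 0.77 [309.5 266.6] [0.581 0.004 0.   ]
reader_plate 0.67 [278.3 311.3] [0.573 0.174 0.   ]
corner 0.79 [251.2 312.4] [0.619 0.21  0.01 ]
corner 0.19 [273.8 244.6] [ 0.699 -0.032  0.01 ]
long_stop 0.93 [267.  304.1] [0.601 0.173 0.01 ]
long_stop 0.42 [317.2 234.1] [ 0.617 -0.118  0.01 ]
short_stop 0.68 [260.4 318.7] [0.591 0.219 0.01 ]
key_strip 0.63 [402.9 223.5] [ 0.431 -0.27   0.   ]
key_strip 0.32 [393.4 212.6] [ 0.473 -0.315  0.   ]
side [-0.035 -0.999  0.969]
key_blue_top 0.47 [311.8 286.9] [ 0.448 -0.221  0.042]
key_yellow_top 0.73 [281.7 207.8] [0.559 0.134 0.042]
key_yellow_top 0.57 [322.8 304.4] [ 0.437 -0.29   0.042]
key_yellow_top 0.54 [366.5 368.2] [ 0.412 -0.509  0.042]
slide_mailer 0.74 [279.  253.4] [ 0.463 -0.012 -0.   ]
slide_mailer 0.62 [254.8 187. ] [0.568 0.35  0.   ]
slide_mailer 0.58 [317.  234.9] [ 0.607 -0.001  0.   ]
reader_plate 0.65 [279.4 208.8] [0.576 0.185 0.   ]
corner 0.67 [281.  200.3] [0.599 0.213 0.01 ]
long_stop 0.58 [287.9 202.8] [0.611 0.187 0.01 ]
short_stop 0.64 [277.8 196.2] [0.602 0.24  0.01 ]
key_strip 0.75 [320.3 314.5] [ 0.433 -0.284  0.   ]
```

View pics/scene0.png

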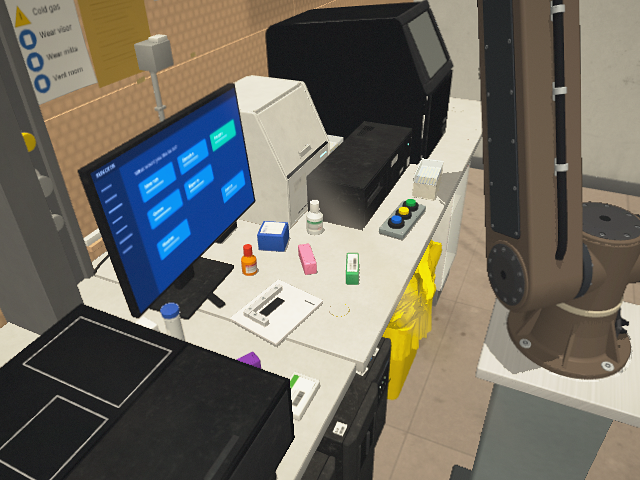

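View pics/side0.png

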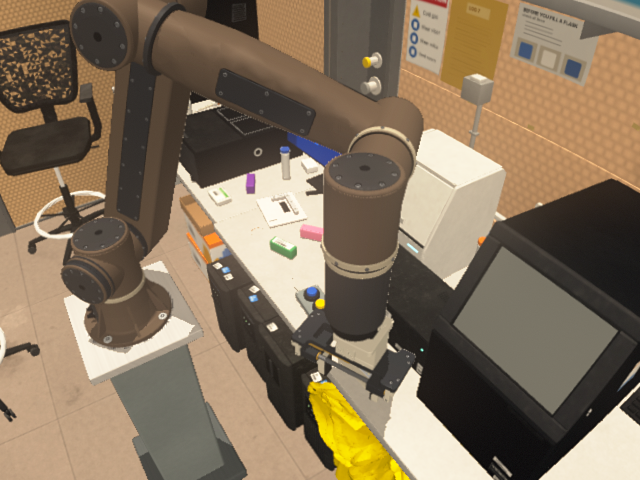

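Scene picture: keys are blue (396,221), yellow (404,211) and green (411,203). Mailer candidates are green (352,268), pink (307,259) and purple (248,360), with the white case at (303,395). The green one at (352,268) fits the description. I'll check it in a close crop and work out the first move.

```bash
cat >> h.py <<'E'
np.set_printoptions(precision=4,suppress=True)
from scipy.spatial.transform import Rotation as Ro
def move(target,yaw=None,s=None,frm=None):
    """shares for moving TCP from frm pose (default measured) to world target"""
    s=s or get_state();R=Ro.from_euler('xyz',s['ee_rot']).as_matrix()
    p=s['eef_pos'] if frm is None else frm
    d=R.T@(np.array(target)-p)/.25
    tw=None
    if yaw is not None:
        # tool x heading; tool z down: positive twist lowers world yaw
        dy=(yaw-s['ee_rot'][2]+np.pi)%(2*np.pi)-np.pi; tw=-dy/np.pi
    print('share',d,'twist',tw)
E
python3 - <<'E'
from h import *
im=cv2.imread("pics/scene0.png")[165:345,220:445]
cv2.imwrite("pics/crop0.png",cv2.resize(im,(750,600),interpolation=cv2.INTER_CUBIC))
cal=calibration("wrist");E=np.array(cal['extrinsics']);s=get_state()
R=Ro.from_euler('xyz',s['ee_rot']).as_matrix()
print(R.T@(E[:3,3]-s['eef_pos']),R.T@E[:3,:3])
move([.38,-.32,.25],-np.pi+.1)
c=calibration("scene")
print([at(c,u,.042) for u in [(396,219),(404,209.5),(411,201.5)]])
E
```

```text
[ 0.0793 -0.0009 -0.1579] [[ 0.0008 -0.9559 -0.2936]
 [ 1.      0.001  -0.0007]
 [ 0.001  -0.2936  0.9559]]
share [-0.8611  0.909  -0.0937] twist 0.10274570290101397
[array([ 0.4369, -0.2203,  0.042 ]), array([ 0.4321, -0.2745,  0.042 ]), array([ 0.4271, -0.3229,  0.042 ])]
```

View pics/crop0.png

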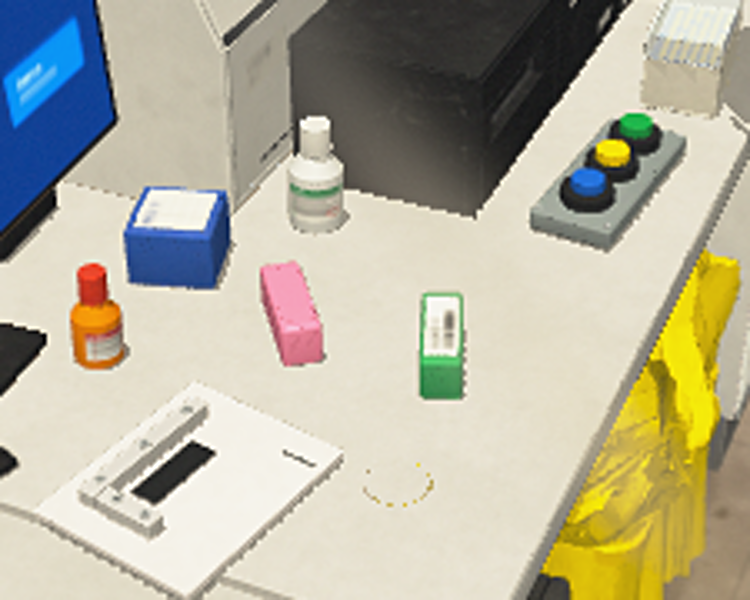

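The crop shows the green mailer with a white label at scene (352,268), which is my choice. The pink look-alike is next to it at (307,259), and the keys run blue, yellow, green along the strip away from the mailer.

arm_command:
  commands:
    - {"tx": -0.86, "ty": 0.91, "tz": 0.1, "twist": 0.1}
    - {"tx": -0.86, "ty": 0.91, "tz": 0.1, "twist": 0.1}
    - {"tx": -0.86, "ty": 0.91, "tz": 0.1, "twist": 0.1}
    - {"tx": -0.86, "ty": 0.91, "tz": 0.1, "twist": 0.1}
    - {"tx": -0.86, "ty": 0.91, "tz": 0.1, "twist": 0.1}
    - {"tx": -0.86, "ty": 0.91, "tz": 0.1, "twist": 0.1}
    - {"tx": -0.86, "ty": 0.91, "tz": 0.1, "twist": 0.1}
    - {"tx": -0.86, "ty": 0.91, "tz": 0.1, "twist": 0.1}
  claw: 0

```text
t: 1.67
eef_pos: [0.3801, -0.3169, 0.2016]
ee_rot: [3.141, 0.001, -3.032]
force: [-0.5, -0.0, -0.3]
width: 0.0398
gripper_force: 0.0
```

arm_command:
  commands:
    - {}
    - {}
    - {}
    - {}
    - {}
    - {}
    - {}
    - {}

```text
invalid input
```

```bash
cat > keys.py <<'E'
from h import *
s=get_state();print(s['t'],s['eef_pos'],s['ee_rot'],s['force'])
cal=calibration("wrist");im=grab_frame("wrist");save("wr1",im)
for q in("key_blue_top","key_yellow_top","key_green_top"):
    for r in spot_point(q,"wrist")[:2]: print(q,round(r['score'],2),np.round(r['uv']),at(cal,r['uv'],.042))
hsv=cv2.cvtColor(im,cv2.COLOR_RGB2HSV)
for n,(a,b) in dict(blue=(100,125),yellow=(22,34),green=(50,85)).items():
    m=cv2.inRange(hsv,(a,130,60),(b,255,255))
    k,l,st,ce=cv2.connectedComponentsWithStats(m)
    for i in sorted(range(1,k),key=lambda i:-st[i,4])[:2]: print(n,st[i],ce[i],at(cal,ce[i],.041))
E
python3 keys.py
```

```text
1.6667 [ 0.3801 -0.3169  0.2016] [ 3.1414  0.0009 -3.0319] [-0.4991 -0.0041 -0.3005]
key_blue_top 0.74 [405. 291.] [ 0.4406 -0.2269  0.042 ]
key_yellow_top 0.87 [354. 279.] [ 0.4326 -0.2788  0.042 ]
key_green_top 0.77 [304. 273.] [ 0.4321 -0.3288  0.042 ]
blue [387 274  28  28 402] [402.4279 284.398 ] [ 0.4338 -0.2306  0.041 ]
blue [519 469  11  11  74] [523.7973 474.7973] [ 0.6752 -0.0283  0.041 ]
yellow [ 150  151  181   33 2420] [246.9149 166.6116] [ 0.3363 -0.3891  0.041 ]
yellow [338 264  29  30 662] [351.8686 278.79  ] [ 0.4333 -0.2812  0.041 ]
green [289 255  28  30 659] [302.698  269.7815] [ 0.4292 -0.33    0.041 ]
green [547 307  42  20 542] [570.2454 318.0554] [ 0.4531 -0.0466  0.041 ]
```

Run:
```python
from h import *
move([.436,-.229,.065],3.09)
```

```text
share [-0.2615  0.335   0.5482] twist 0.05169490180472829
```

View pics/wr1.png

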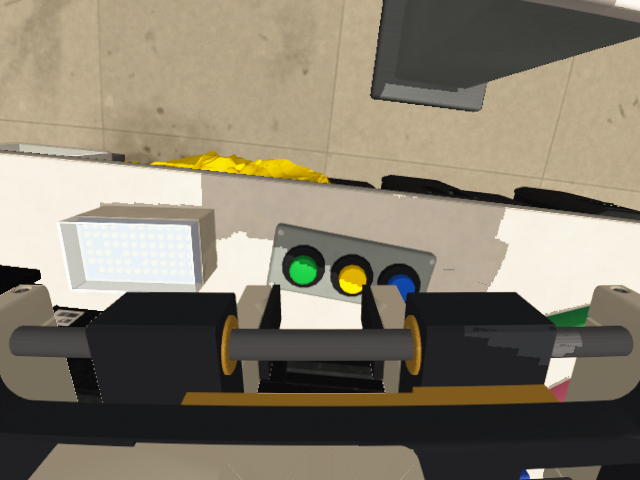

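The wrist view shows green (303,267), yellow (352,278) and blue (405,288, partly hidden by the gripper), which agrees with the detections.

arm_command:
  commands:
    - {"tx": -0.13, "ty": 0.17, "tz": 0.2, "twist": 0.03}
    - {"tx": -0.26, "ty": 0.335, "tz": 0.35, "twist": 0.052}
    - {"tx": -0.26, "ty": 0.335, "tz": 0.45, "twist": 0.052}
    - {"tx": -0.26, "ty": 0.335, "tz": 0.55, "twist": 0.052}
    - {"tx": -0.26, "ty": 0.335, "tz": 0.55, "twist": 0.052}
    - {"tx": -0.26, "ty": 0.335, "tz": 0.55, "twist": 0.052}
    - {"tx": -0.26, "ty": 0.335, "tz": 0.55, "twist": 0.052}
    - {"tx": -0.26, "ty": 0.335, "tz": 0.55, "twist": 0.052}

```text
t: 2.53
eef_pos: [0.4359, -0.2307, 0.0651]
ee_rot: [-3.141, 0.001, 3.086]
force: [-1.0, -0.8, -0.2]
width: 0.0005
gripper_force: 0.0
```

Run:
```python
from h import *
s=get_state();print(s['eef_pos'],s['ee_rot'],s['width'])
move([.436,-.229,.0355]);move([.433,-.2795,.065]);move([.430,-.329,.065])
```

```text
[ 0.4359 -0.2307  0.0651] [-3.1411  0.0014  3.0861] 0.000502170683363247
share [0.0002 0.0068 0.1185] twist None
share [ 0.0008 -0.1956  0.0006] twist None
share [ 0.0018 -0.394   0.0007] twist None
```

arm_command:
  commands:
    - {"tz": 0.07}
    - {"tz": 0.1}
    - {"tz": 0.12}
    - {"tz": 0.12}
    - {"tz": 0.12}
    - {"tz": 0.12}
    - {"tz": 0.12}
    - {"tz": 0.12}

```text
invalid input
```

arm_command:
  commands:
    - {"tx": 0, "ty": 0, "tz": 0.07, "twist": 0}
    - {"tx": 0, "ty": 0, "tz": 0.1, "twist": 0}
    - {"tx": 0, "ty": 0, "tz": 0.12, "twist": 0}
    - {"tx": 0, "ty": 0, "tz": 0.12, "twist": 0}
    - {"tx": 0, "ty": 0, "tz": 0.12, "twist": 0}
    - {"tx": 0, "ty": 0, "tz": 0.12, "twist": 0}
    - {"tx": 0, "ty": 0, "tz": 0.12, "twist": 0}
    - {"tx": 0, "ty": 0, "tz": 0.12, "twist": 0}

```text
t: 3.2
eef_pos: [0.4361, -0.2305, 0.0361]
ee_rot: [-3.141, 0.002, 3.087]
force: [-2.9, 0.3, 12.3]
width: 0.0004
gripper_force: 6.2
```

arm_command:
  commands:
    - {"tx": 0, "ty": 0, "tz": -0.08, "twist": 0}
    - {"tx": 0, "ty": 0, "tz": -0.12, "twist": 0}
    - {"tx": 0, "ty": -0.1, "tz": -0.12, "twist": 0}
    - {"tx": 0, "ty": -0.196, "tz": -0.12, "twist": 0}
    - {"tx": 0, "ty": -0.196, "tz": -0.12, "twist": 0}
    - {"tx": 0, "ty": -0.196, "tz": -0.06, "twist": 0}
    - {"tx": 0, "ty": -0.196, "tz": -0.02, "twist": 0}
    - {"tx": 0, "ty": -0.196, "tz": 0, "twist": 0}

```text
t: 3.87
eef_pos: [0.4328, -0.2793, 0.0349]
ee_rot: [-3.14, 0.0, 3.087]
force: [-15.9, 11.5, 70.4]
width: 0.0004
gripper_force: 35.5
```

arm_command:
  commands:
    - {"tx": 0, "ty": 0, "tz": 0, "twist": 0}
    - {"tx": 0, "ty": 0, "tz": 0, "twist": 0}
    - {"tx": 0, "ty": 0, "tz": 0, "twist": 0}
    - {"tx": 0, "ty": 0, "tz": 0, "twist": 0}
    - {"tx": 0, "ty": 0, "tz": -0.08, "twist": 0}
    - {"tx": 0, "ty": 0, "tz": -0.12, "twist": 0}
    - {"tx": 0, "ty": -0.1, "tz": -0.12, "twist": 0}
    - {"tx": 0, "ty": -0.2, "tz": -0.12, "twist": 0}

```text
t: 4.53
eef_pos: [0.4307, -0.3282, 0.0654]
ee_rot: [-3.141, 0.002, 3.09]
force: [0.2, 0.3, -0.3]
width: 0.0002
gripper_force: 0.0
```

arm_command:
  commands:
    - {"tx": 0, "ty": 0, "tz": 0, "twist": 0}
    - {"tx": 0, "ty": 0, "tz": 0.06, "twist": 0}
    - {"tx": 0, "ty": 0, "tz": 0.1, "twist": 0}
    - {"tx": 0, "ty": 0, "tz": 0.12, "twist": 0}
    - {"tx": 0, "ty": 0, "tz": 0.12, "twist": 0}
    - {"tx": 0, "ty": 0, "tz": 0.12, "twist": 0}
    - {"tx": 0, "ty": 0, "tz": 0.12, "twist": 0}
    - {"tx": 0, "ty": 0, "tz": 0.12, "twist": 0}

```text
t: 5.2
eef_pos: [0.4299, -0.3285, 0.0359]
ee_rot: [-3.14, 0.0, 3.089]
force: [-5.8, 1.6, 21.9]
width: 0.0005
gripper_force: 11.0
```

Run:
```python
from h import *
s=get_state();print(s['eef_pos'],s['ee_rot'],s['width'])
move([.40,-.12,.25])
```

```text
[ 0.4299 -0.3285  0.0359] [-3.1405  0.0001  3.0885] 0.00045142490936121455
share [ 0.1634  0.8255 -0.8572] twist None
```

arm_command:
  commands:
    - {"tx": 0, "ty": 0, "tz": -0.15, "twist": 0}
    - {"tx": 0, "ty": 0, "tz": -0.3, "twist": 0}
    - {"tx": 0, "ty": 0.05, "tz": -0.45, "twist": 0}
    - {"tx": 0, "ty": 0.2, "tz": -0.6, "twist": 0}
    - {"tx": 0, "ty": 0.35, "tz": -0.75, "twist": 0}
    - {"tx": 0, "ty": 0.5, "tz": -0.85, "twist": 0}
    - {"tx": 0, "ty": 0.66, "tz": -0.85, "twist": 0}
    - {"tx": 0, "ty": 0.82, "tz": -0.85, "twist": 0}

```text
t: 5.87
eef_pos: [0.4404, -0.1408, 0.2472]
ee_rot: [3.141, 0.004, 3.086]
force: [1.0, 0.7, -0.3]
width: 0.0007
gripper_force: 0.0
```

arm_command:
  commands:
    - {"tx": -0.1, "ty": 0.15, "tz": 0, "twist": 0}
    - {"tx": -0.16, "ty": 0.3, "tz": 0, "twist": 0}
    - {"tx": -0.16, "ty": 0.4, "tz": 0, "twist": 0}
    - {"tx": -0.16, "ty": 0.4, "tz": 0, "twist": 0}
    - {"tx": -0.16, "ty": 0.4, "tz": 0, "twist": 0}
    - {"tx": -0.16, "ty": 0.4, "tz": 0, "twist": 0}
    - {"tx": -0.16, "ty": 0.4, "tz": 0, "twist": 0}
    - {"tx": -0.16, "ty": 0.4, "tz": 0, "twist": 0}
  claw: 1

```text
t: 6.53
eef_pos: [0.485, -0.0455, 0.2449]
ee_rot: [-3.142, -0.0, 3.086]
force: [-0.4, 0.0, -0.5]
width: 0.0479
gripper_force: 0.0
```

```bash
cat > look.py <<'E'
from h import *
import sys
n=sys.argv[1]
s=get_state();print(s['t'],s['eef_pos'],s['ee_rot'],s['force'],s['width'])
cal=calibration("wrist");im=grab_frame("wrist");save(n,im)
Z=dict(slide_mailer=0,corner=.01,reader_plate=0,long_stop=.01,short_stop=.01)
for q,z in Z.items():
    for r in spot_point(q,"wrist")[:2]: print(q,round(r['score'],2),np.round(r['uv']),at(cal,r['uv'],z))
for r in regions_of("slide_mailer","wrist"):
    print(round(r['score'],2),r['rect'],r['region'].sum())
E
python3 look.py wr2
```

```text
6.5333 [ 0.485  -0.0455  0.2449] [-3.1415 -0.0002  3.0856] [-0.4216  0.0418 -0.5306] 0.04794920560059407
slide_mailer 0.72 [358. 286.] [ 0.5905 -0.006   0.    ]
slide_mailer 0.65 [350. 192.] [ 0.4713 -0.0125  0.    ]
corner 0.55 [531. 295.] [0.61   0.2101 0.01  ]
reader_plate 0.93 [501. 267.] [0.5743 0.1733 0.    ]
short_stop 0.83 [542. 277.] [0.5873 0.2208 0.01  ]
0.95 [327.3, 260.4, 393.0, 328.4] 1970
0.88 [311.2, 168.0, 394.8, 224.4] 2416
0.74 [618.5, 225.3, 640.0, 253.7] 517
```

View pics/wr2.png

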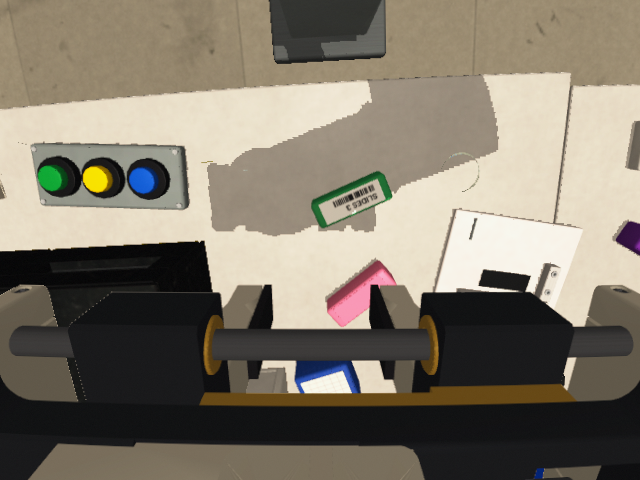

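The green mailer is at about (351,199) and pink is at (360,293). The plate is at (510,265), partly hidden by the gripper. I'll fit the mailer pose from its region.

```bash
cat >> h.py <<'E'
from scipy.optimize import minimize
def boxpts(x,y,a,sx,sy,h,z0=0):
    P=np.array([[i*sx/2,j*sy/2,k] for i in(-1,1) for j in(-1,1) for k in(z0,z0+h)])
    c,s_=np.cos(a),np.sin(a);P[:,:2]=P[:,:2]@np.array([[c,s_],[-s_,c]])+[x,y];return P
def fitbox(cal,mask,x0,dims,z0=0,ignore=None):
    w=np.ones(mask.shape,np.uint8) if ignore is None else (~ignore).astype(np.uint8)
    m=mask.astype(np.uint8)*w
    def f(p):
        hull=cv2.convexHull(proj(cal,boxpts(p[0],p[1],p[2],*dims,z0=z0)).astype(np.float32))
        im=np.zeros(mask.shape,np.uint8);cv2.fillConvexPoly(im,np.round(hull*16).astype(int),1,shift=4)
        im*=w;return 1-(im&m).sum()/max(1,(im|m).sum())
    best=None
    for da in(-.2,0,.2):
        r=minimize(f,np.add(x0,[0,0,da]),method='Nelder-Mead',options=dict(initial_simplex=np.add(x0,[0,0,da])+np.array([[0,0,0],[.01,0,0],[0,.01,0],[0,0,.15]])))
        if best is None or r.fun<best.fun:best=r
    return best.x,best.fun
E
cat > mfit.py <<'E'
from h import *
def green(im):
    hsv=cv2.cvtColor(im,cv2.COLOR_RGB2HSV)
    return cv2.inRange(hsv,(50,110,30),(85,255,255))
E
python3 - <<'E'
from h import *
cal=calibration("wrist");grab_frame("wrist")
r=[r for r in regions_of("slide_mailer","wrist") if r['rect'][3]<240 and r['rect'][2]<450][0]
print(r['rect'],fitbox(cal,r['region'],[.471,-.0125,-1.2],(.03,.085,.034)))
# colour based
im=cv2.imread("pics/wr2.png")[150:235,300:410,::-1];hsv=cv2.cvtColor(im,cv2.COLOR_RGB2HSV)
m=cv2.inRange(hsv,(50,110,20),(85,255,255));k,l,st,_=cv2.connectedComponentsWithStats(m)
i=1+np.argmax(st[1:,4]);pts=np.argwhere(l==i)[:,::-1]+[300,150]
hull=cv2.convexHull(pts.astype(np.int32));M=np.zeros((480,640),np.uint8);cv2.fillConvexPoly(M,hull,1)
print(M.sum(),fitbox(cal,M>0,[.471,-.0125,-1.2],(.03,.085,.034)))
E
```

```text
[313.1, 169.4, 393.1, 227.2] (array([ 0.4767, -0.0134,  0.4121]), np.float64(0.11322869955156956))
2381 (array([ 0.4762, -0.0132,  0.3636]), np.float64(0.1132216014897579))
```

arm_command:
  commands:
    - {"tx": -0.05, "ty": 0.13, "tz": 0, "twist": 0}
    - {"tx": -0.1, "ty": 0.26, "tz": 0, "twist": 0}
    - {"tx": -0.15, "ty": 0.4, "tz": 0, "twist": 0}
    - {"tx": -0.18, "ty": 0.54, "tz": 0, "twist": 0}
    - {"tx": -0.18, "ty": 0.68, "tz": 0, "twist": 0}
    - {"tx": -0.18, "ty": 0.79, "tz": 0, "twist": 0}
    - {"tx": -0.18, "ty": 0.79, "tz": 0, "twist": 0}
    - {"tx": -0.18, "ty": 0.79, "tz": 0, "twist": 0}

```text
t: 7.65
eef_pos: [0.541, 0.1515, 0.2444]
ee_rot: [-3.141, -0.001, 3.089]
force: [-0.4, 0.0, -0.1]
width: 0.0878
gripper_force: 0.0
```

```bash
python3 look.py wr3
python3 - <<'E'
from h import *
cal=calibration("wrist");grab_frame("wrist")
for q in("reader_plate","long_stop","short_stop"):
    for r in regions_of(q,"wrist")[:2]:
        m=r['region'].astype(np.uint8);print(q,r['score'],r['rect'],m.sum())
        if q=="reader_plate": print(fitbox(cal,m>0,[.574,.178,-.3],(.13,.16,.01)),fitbox(cal,m>0,[.574,.178,.3],(.13,.16,.01)))
E
```

```text
7.65 [0.541  0.1515 0.2444] [-3.1411 -0.0007  3.0893] [-0.3818  0.0007 -0.0809] 0.08784442671522277
slide_mailer 0.92 [174. 152.] [ 0.4713 -0.0106  0.    ]
slide_mailer 0.82 [497. 209.] [0.5552 0.3578 0.    ]
corner 0.85 [375. 266.] [0.6152 0.2119 0.01  ]
reader_plate 0.9 [342. 234.] [0.5771 0.1733 0.    ]
long_stop 0.81 [334. 262.] [0.6083 0.1621 0.01  ]
short_stop 0.67 [383. 244.] [0.5881 0.2212 0.01  ]
short_stop 0.56 [336. 267.] [0.6141 0.1644 0.01  ]
0.81 [152.9, 226.6, 224.6, 292.7] 2059
0.7 [465.4, 184.7, 545.9, 237.7] 2259
0.65 [121.6, 124.1, 213.4, 185.6] 2659
reader_plate 0.73 [271.3, 166.0, 423.9, 292.5] 14562
(array([ 0.5764,  0.1733, -0.1999]), np.float64(0.034608499635351064)) (array([ 0.576 ,  0.1732, -0.2044]), np.float64(0.03402985074626863))
long_stop 0.9 [287.8, 254.6, 390.7, 279.7] 1267
short_stop 0.94 [378.1, 224.4, 400.7, 266.4] 550
```

View pics/wr3.png

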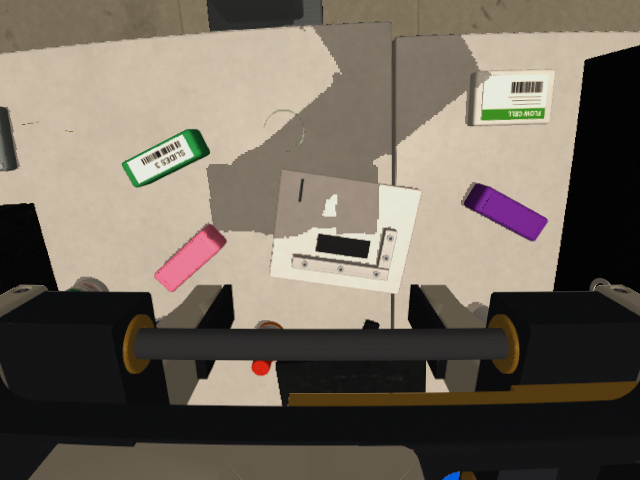

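The wrist view shows the plate at (342,234) with its corner near (380,268). The green mailer is at (166,158). Next I'll check the joint range, the tall bystanders and the monitor clearance, and refine the mailer pose.

Run:
```python
from h import *
print(get_state()['q'])
cal=calibration("wrist");im=grab_frame("wrist")
hsv=cv2.cvtColor(im,cv2.COLOR_RGB2HSV)
m=cv2.inRange(hsv,(50,110,20),(85,255,255));m[:,300:]=0;m[:110]=0;m[200:]=0
k,l,st,_=cv2.connectedComponentsWithStats(m);i=1+np.argmax(st[1:,4])
hull=cv2.convexHull(np.argwhere(l==i)[:,::-1].astype(np.int32));M=np.zeros((480,640),np.uint8);cv2.fillConvexPoly(M,hull,1)
print(cv2.boundingRect(hull),M.sum())
for h in(.034,.03): print(fitbox(cal,M>0,[.474,-.012,.38],(.03,.085,h)))
grab_frame("scene");grab_frame("side");cs,cd=calibration("scene"),calibration("side")
for q in("blue_tube","amber_bottle","buffer_bottle","blue_box"):
  for n,c in(("scene",cs),("side",cd)):
    for r in spot_point(q,n)[:1]:print(q,n,r['score'],at(c,r['uv'],0))
print('foot',at(cs,(225,306),0),at(cs,(212,262),0),'monitor low edge rays z=.1,.2',[at(cs,u,z) for u in((147,310),(254,208)) for z in(.1,.2)])
```

```text
[ 0.6185  0.1605 -0.2139  0.     -1.1961 -2.2446]
(124, 129, 87, 58) 2627
(array([ 0.4774, -0.0135,  0.3504]), np.float64(0.09476223294279806))
(array([ 0.477 , -0.0142,  0.3435]), np.float64(0.06077940650697178))
blue_tube scene 0.26 [0.439  0.3631 0.    ]
amber_bottle scene 0.63 [0.7062 0.0812 0.    ]
amber_bottle side 0.64 [0.7129 0.0937 0.    ]
buffer_bottle scene 0.8 [ 0.6316 -0.1401  0.    ]
blue_box scene 0.34 [0.5948 0.2165 0.    ]
blue_box side 0.89 [ 0.714  -0.0394  0.    ]
foot [0.6897 0.206  0.    ] [0.811  0.0824 0.    ] monitor low edge rays z=.1,.2 [array([0.7459, 0.3649, 0.1   ]), array([0.6508, 0.4434, 0.2   ]), array([ 0.7543, -0.0423,  0.1   ]), array([0.658 , 0.0982, 0.2   ])]
```

arm_command:
  commands:
    - {"tx": 0.03, "ty": -0.1, "tz": 0, "twist": -0.039}
    - {"tx": 0.06, "ty": -0.2, "tz": 0, "twist": -0.078}
    - {"tx": 0.1, "ty": -0.3, "tz": 0, "twist": -0.117}
    - {"tx": 0.14, "ty": -0.42, "tz": 0, "twist": -0.156}
    - {"tx": 0.18, "ty": -0.54, "tz": 0.05, "twist": -0.195}
    - {"tx": 0.22, "ty": -0.62, "tz": 0.1, "twist": -0.234}
    - {"tx": 0.221, "ty": -0.673, "tz": 0.15, "twist": -0.273}
    - {"tx": 0.221, "ty": -0.673, "tz": 0.2, "twist": -0.31}
  claw: 0.6

```text
t: 9.42
eef_pos: [0.4759, -0.0169, 0.1949]
ee_rot: [-3.141, 0.001, -2.218]
force: [0.2, 0.2, 0.2]
width: 0.0529
gripper_force: 0.0
```

arm_command:
  commands:
    - {"tx": 0, "ty": 0, "tz": 0, "twist": -0.039}
    - {"tx": 0, "ty": 0, "tz": 0, "twist": -0.078}
    - {"tx": 0, "ty": 0, "tz": 0, "twist": -0.117}
    - {"tx": 0, "ty": 0, "tz": 0, "twist": -0.156}
    - {"tx": 0, "ty": 0, "tz": 0, "twist": -0.195}
    - {"tx": 0, "ty": 0, "tz": 0, "twist": -0.234}
    - {"tx": 0, "ty": 0, "tz": 0, "twist": -0.273}
    - {"tx": 0, "ty": 0, "tz": 0, "twist": -0.31}

```text
t: 10.08
eef_pos: [0.4768, -0.0149, 0.195]
ee_rot: [-3.141, -0.0, -1.242]
force: [-0.3, 0.5, 0.2]
width: 0.0529
gripper_force: 0.0
```

Run:
```python
from h import *
s=get_state();print(s['t'],s['eef_pos'],s['ee_rot'],s['width'],s['q'])
cal=calibration("wrist");im=grab_frame("wrist");save("wr4",im)
hsv=cv2.cvtColor(im,cv2.COLOR_RGB2HSV)
m=cv2.inRange(hsv,(50,110,20),(85,255,255))
k,l,st,_=cv2.connectedComponentsWithStats(m);i=1+np.argmax(st[1:,4])
hull=cv2.convexHull(np.argwhere(l==i)[:,::-1].astype(np.int32));M=np.zeros((480,640),np.uint8);cv2.fillConvexPoly(M,hull,1)
print(cv2.boundingRect(hull),M.sum())
print(fitbox(cal,M>0,[.477,-.013,.36],(.03,.085,.034)))
move([.477,-.0135,.0165],-1.211)
```

```text
10.0833 [ 0.4768 -0.0149  0.195 ] [-3.1415 -0.     -1.2423] 0.05288925322488773 [ 0.3826  0.0535 -0.4569  0.     -1.0602 -0.0541]
(304, 177, 34, 90) 2803
(array([ 0.4758, -0.0125,  0.3698]), np.float64(0.08428618098660567))
share [-0.0051 -0.0024  0.7141] twist -0.00736175055964314
```

View pics/wr4.png

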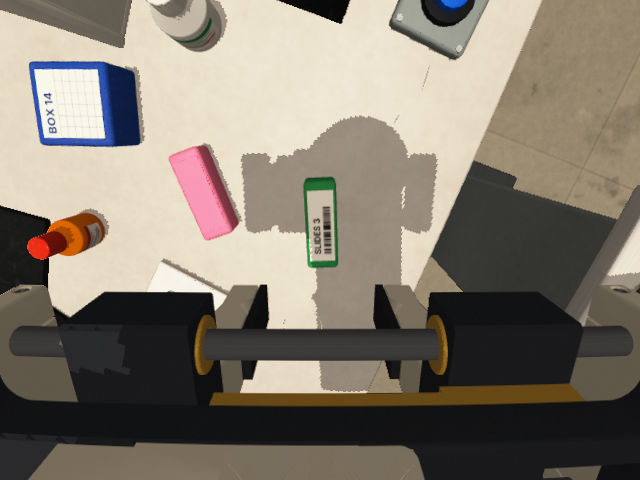

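The green mailer (321,222) is lined up with the fingers, and pink (203,193) is clear. I'll descend and grip.

arm_command:
  commands:
    - {"tx": 0, "ty": 0, "tz": 0.15, "twist": -0.008}
    - {"tx": 0, "ty": 0, "tz": 0.3, "twist": -0.008}
    - {"tx": 0, "ty": 0, "tz": 0.45, "twist": -0.008}
    - {"tx": 0, "ty": 0, "tz": 0.57, "twist": -0.008}
    - {"tx": 0, "ty": 0, "tz": 0.65, "twist": -0.008}
    - {"tx": 0, "ty": 0, "tz": 0.7, "twist": -0.008}
    - {"tx": 0, "ty": 0, "tz": 0.715, "twist": -0.008}
    - {"tx": 0, "ty": 0, "tz": 0.715, "twist": -0.008}

```text
t: 10.8
eef_pos: [0.4762, -0.0152, 0.0154]
ee_rot: [3.139, -0.0, -1.225]
force: [0.3, 0.3, -1.0]
width: 0.0527
gripper_force: 0.0
```

arm_command:
  commands:
    - {"tx": 0, "ty": 0, "tz": 0, "twist": 0}
    - {"tx": 0, "ty": 0, "tz": 0, "twist": 0}
    - {"tx": 0, "ty": 0, "tz": 0, "twist": 0}
    - {"tx": 0, "ty": 0, "tz": 0, "twist": 0}
    - {"tx": 0, "ty": 0, "tz": 0, "twist": 0}
    - {"tx": 0, "ty": 0, "tz": 0, "twist": 0}
    - {"tx": 0, "ty": 0, "tz": 0, "twist": 0}
    - {"tx": 0, "ty": 0, "tz": 0, "twist": 0}
  claw: 0.2
  grip_force: 25

```text
t: 11.47
eef_pos: [0.4773, -0.0147, 0.0171]
ee_rot: [-3.14, -0.0, -1.223]
force: [-1.5, 0.9, 7.0]
width: 0.0299
gripper_force: 24.9
```

arm_command:
  commands:
    - {"tx": 0, "ty": 0, "tz": -0.16, "twist": 0}
    - {"tx": 0, "ty": 0, "tz": -0.32, "twist": 0}
    - {"tx": -0.08, "ty": -0.1, "tz": -0.35, "twist": 0.035}
    - {"tx": -0.17, "ty": -0.2, "tz": -0.35, "twist": 0.07}
    - {"tx": -0.26, "ty": -0.3, "tz": -0.35, "twist": 0.105}
    - {"tx": -0.35, "ty": -0.4, "tz": -0.35, "twist": 0.14}
    - {"tx": -0.43, "ty": -0.5, "tz": -0.35, "twist": 0.174}
    - {"tx": -0.49, "ty": -0.58, "tz": -0.35, "twist": 0.174}

```text
t: 12.13
eef_pos: [0.5723, 0.1518, 0.104]
ee_rot: [-3.141, 0.001, -1.776]
force: [0.8, -0.9, 0.1]
width: 0.0297
gripper_force: 24.9
```

arm_command:
  commands:
    - {"tx": 0, "ty": 0, "tz": 0, "twist": 0}
    - {"tx": 0, "ty": 0, "tz": 0, "twist": 0}
    - {"tx": 0, "ty": 0, "tz": 0, "twist": 0}
    - {"tx": 0, "ty": 0, "tz": 0, "twist": 0}
    - {"tx": 0, "ty": 0, "tz": 0, "twist": 0}
    - {"tx": 0, "ty": 0, "tz": 0, "twist": 0}
    - {"tx": 0, "ty": 0, "tz": 0, "twist": 0}
    - {"tx": 0, "ty": 0, "tz": 0, "twist": 0}

```text
t: 12.8
eef_pos: [0.5714, 0.1493, 0.1039]
ee_rot: [-3.141, 0.0, -1.77]
force: [0.3, 0.2, 0.6]
width: 0.0295
gripper_force: 24.9
```

Run:
```python
from h import *
s=get_state();print(s['t'],s['eef_pos'],s['ee_rot'],s['width'],s['q'],s['force'])
move([.5765,.1609,.0285],-1.771)
for c in("wrist","side"):
    im=grab_frame(c);save("p_"+c,im)
a=cv2.imread("pics/p_wrist.png");b=cv2.imread("pics/p_side.png")[120:300,180:420]
cv2.imwrite("pics/p5.png",np.vstack([cv2.resize(a,(400,300)),cv2.resize(b,(400,300),interpolation=cv2.INTER_CUBIC)]))
```

```text
12.8 [0.5714 0.1493 0.1039] [-3.1413  0.0002 -1.7705] 0.029541417362379144 [ 0.5864  0.328  -0.3378  0.     -0.9046 -0.786 ] [0.3279 0.1623 0.6242]
share [-0.0495 -0.0109  0.3017] twist 0.00017458122426601685
```

View pics/p5.png

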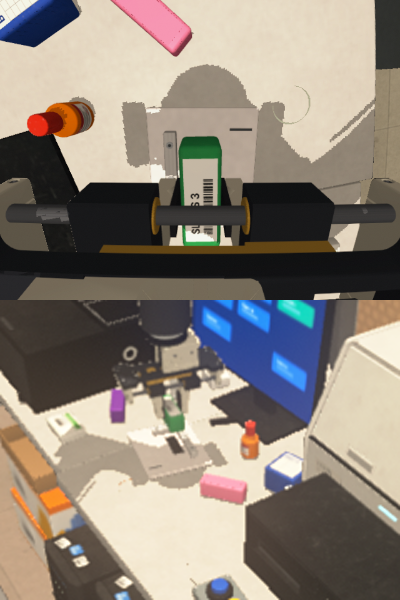

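The mailer is held square to the plate (wrist half at about (200,190), stop to its left). The side half shows the gripper clear of the monitor, so I'll lower it onto the face.

arm_command:
  commands:
    - {"tx": 0, "ty": 0, "tz": 0.1, "twist": 0}
    - {"tx": -0.02, "ty": 0, "tz": 0.18, "twist": 0}
    - {"tx": -0.04, "ty": 0, "tz": 0.24, "twist": 0}
    - {"tx": -0.05, "ty": 0, "tz": 0.28, "twist": 0}
    - {"tx": -0.05, "ty": 0, "tz": 0.3, "twist": 0}
    - {"tx": -0.05, "ty": 0, "tz": 0.306, "twist": 0}
    - {"tx": -0.05, "ty": 0, "tz": 0.308, "twist": 0}
    - {"tx": -0.05, "ty": 0, "tz": 0.308, "twist": 0}

```text
t: 13.57
eef_pos: [0.5742, 0.1619, 0.0272]
ee_rot: [-3.141, 0.001, -1.77]
force: [-0.2, -0.4, -1.2]
width: 0.0298
gripper_force: 24.9
```

arm_command:
  commands:
    - {"tx": -0.008, "ty": -0.01, "tz": 0.002, "twist": 0}
    - {"tx": -0.016, "ty": -0.02, "tz": 0.002, "twist": 0}
    - {"tx": -0.024, "ty": -0.03, "tz": 0.002, "twist": 0}
    - {"tx": -0.032, "ty": -0.04, "tz": 0.002, "twist": 0}
    - {"tx": -0.038, "ty": -0.048, "tz": 0.002, "twist": 0}
    - {"tx": -0.038, "ty": -0.048, "tz": 0.002, "twist": 0}
    - {"tx": -0.038, "ty": -0.048, "tz": 0.002, "twist": 0}
    - {"tx": -0.038, "ty": -0.048, "tz": 0.002, "twist": 0}

```text
t: 14.23
eef_pos: [0.5885, 0.1691, 0.027]
ee_rot: [-3.14, 0.001, -1.77]
force: [-0.2, -1.2, 5.0]
width: 0.0298
gripper_force: 24.9
```

arm_command:
  commands:
    - {"tx": 0, "ty": -0.004, "tz": 0, "twist": 0}
    - {"tx": 0, "ty": -0.008, "tz": 0, "twist": 0}
    - {"tx": 0, "ty": -0.012, "tz": 0, "twist": 0}
    - {"tx": 0, "ty": -0.016, "tz": 0, "twist": 0}
    - {"tx": 0, "ty": -0.016, "tz": 0, "twist": 0}
    - {"tx": 0, "ty": -0.016, "tz": 0, "twist": 0}
    - {"tx": 0, "ty": -0.016, "tz": 0, "twist": 0}
    - {"tx": 0, "ty": -0.016, "tz": 0, "twist": 0}

```text
t: 14.9
eef_pos: [0.5889, 0.169, 0.0269]
ee_rot: [3.138, -0.0, -1.771]
force: [-16.5, 8.0, 16.1]
width: 0.03
gripper_force: 25.0
```

Against the long stop with about 17 N. I'll ease that a little and push along it toward the short stop.

arm_command:
  commands:
    - {"tx": 0, "ty": 0.004, "tz": -0.004, "twist": 0}
    - {"tx": -0.004, "ty": 0.004, "tz": -0.004, "twist": 0}
    - {"tx": -0.008, "ty": 0.004, "tz": -0.004, "twist": 0}
    - {"tx": -0.012, "ty": 0.004, "tz": -0.004, "twist": 0}
    - {"tx": -0.016, "ty": 0.004, "tz": -0.004, "twist": 0}
    - {"tx": -0.02, "ty": 0.004, "tz": -0.004, "twist": 0}
    - {"tx": -0.02, "ty": 0.004, "tz": -0.004, "twist": 0}
    - {"tx": -0.02, "ty": 0.004, "tz": -0.004, "twist": 0}

```text
t: 15.57
eef_pos: [0.5893, 0.1718, 0.0269]
ee_rot: [3.138, -0.003, -1.771]
force: [-7.2, -2.6, 7.5]
width: 0.0299
gripper_force: 25.0
```

```bash
cat > f.py <<'E'
from h import *
s=get_state();px=np.array([.98,-.199,0]);py=np.array([.199,.98,0])
F=s['force'];d=np.array(s['eef_pos'])-[.576,.1732,0]
print(s['t'],'Fplate',F@px,F@py,F[2],'TCP plate',d@px,d@py,d[2],s['ee_rot'],s['width'])
E
python3 f.py
```

```text
15.5667 Fplate -6.521692890388423 -3.984134449525179 7.521044942588629 TCP plate 0.013339463808474823 0.0012853332956537433 0.02694918041912034 [ 3.1379 -0.0028 -1.7713] 0.029893725321106547
```

arm_command:
  commands:
    - {"tx": -0.004, "ty": 0, "tz": 0, "twist": 0}
    - {"tx": -0.008, "ty": -0.001, "tz": 0, "twist": 0}
    - {"tx": -0.012, "ty": -0.002, "tz": 0, "twist": 0}
    - {"tx": -0.016, "ty": -0.003, "tz": 0, "twist": 0}
    - {"tx": -0.016, "ty": -0.004, "tz": 0, "twist": 0}
    - {"tx": -0.016, "ty": -0.004, "tz": 0, "twist": 0}
    - {"tx": -0.016, "ty": -0.004, "tz": 0, "twist": 0}
    - {"tx": -0.016, "ty": -0.004, "tz": 0, "twist": 0}

```text
t: 16.23
eef_pos: [0.5894, 0.1722, 0.0269]
ee_rot: [3.135, -0.008, -1.771]
force: [-10.3, -14.8, 13.9]
width: 0.0299
gripper_force: 25.0
```

```bash
python3 f.py
```

```text
16.2333 Fplate -7.191170221820978 -16.593015933200892 13.94613835447826 TCP plate 0.01329498486840388 0.001720027893648654 0.026929121779566623 [ 3.135  -0.008  -1.7713] 0.029939451163182945
```

arm_command:
  commands:
    - {"tx": 0, "ty": -0.002, "tz": -0.002, "twist": 0}
    - {"tx": 0, "ty": -0.004, "tz": -0.002, "twist": 0}
    - {"tx": 0, "ty": -0.006, "tz": -0.002, "twist": 0}
    - {"tx": 0, "ty": -0.008, "tz": -0.002, "twist": 0}
    - {"tx": 0, "ty": -0.008, "tz": -0.002, "twist": 0}
    - {"tx": 0, "ty": -0.008, "tz": -0.002, "twist": 0}
    - {"tx": 0, "ty": -0.008, "tz": -0.002, "twist": 0}
    - {"tx": 0, "ty": -0.008, "tz": -0.002, "twist": 0}
  grip_force: 40

```text
t: 16.9
eef_pos: [0.5895, 0.1722, 0.027]
ee_rot: [3.132, -0.009, -1.772]
force: [-17.6, -10.3, 17.1]
width: 0.0298
gripper_force: 40.0
```

```bash
python3 f.py
python3 - <<'E'
from h import *
cal=calibration("wrist");w=grab_frame("wrist");print([ (r['score'],at(cal,r['uv'],.01)) for r in spot_point("slide_mailer","wrist")[:2]])
s=grab_frame("scene")
a=cv2.resize(w[130:430,190:450],(390,450));b=cv2.resize(s[230:350,220:324],(390,450),interpolation=cv2.INTER_CUBIC)
save("end",np.hstack([a,b]))
E
python3 f.py
```

```text
16.9 Fplate -15.165197045679545 -13.571604967227302 17.09989655531624 TCP plate 0.01342597679406593 0.00168347053001431 0.026968869817414937 [ 3.1322 -0.0086 -1.7716] 0.029823061135936985
[(0.86, array([0.5904, 0.1711, 0.01  ]))]
17.05 Fplate -15.792208157359488 -13.57533159639275 16.52477359981841 TCP plate 0.013445392660810634 0.001669913186391117 0.026971649740690395 [ 3.1323 -0.0086 -1.7717] 0.029535821707392166
```

View pics/end.png

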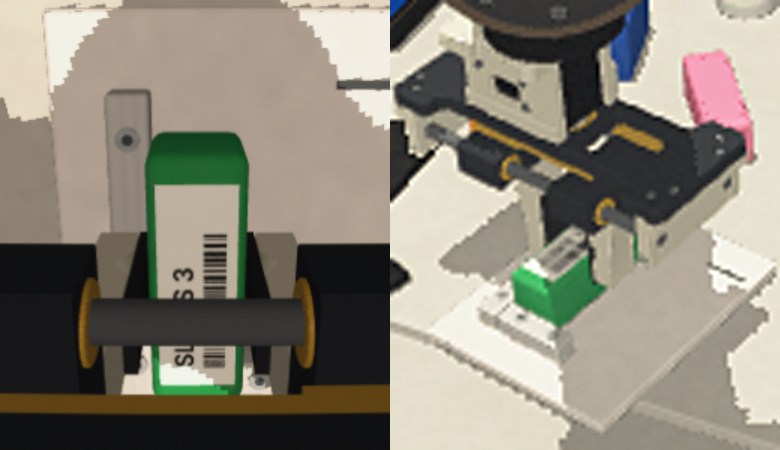

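The picture shows the mailer flush along the long stop (left half, (150,190)) and its end against the short stop (right half, (540,320)). Forces are steady at about 15 N and 14 N, so I'm handing in.

```bash
python3 -c "
from station import *
print(job_done())"
```

```text
the job is handed in; nothing more can be done
None
```

I pressed the keys blue, yellow, then green, and handed in with the gripper holding the mailer in the corner at about 15 N (long stop) and 14 N (short stop) by the wrist force; the hand-in returned no verdict.

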